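# Lock the transformer's hold-down nut with a second nut

### The arm

A 7-joint arm with a two-finger parallel gripper is mounted at the origin on a cart in front of the work surface, level with it; the furniture and walls round the work are solid. World frame = base frame: x ahead of the robot, y to its left, z up, the work surface at z = 0. Lengths are in m, angles in rad, forces in N, time in s.
With the tool pointing down it reaches from about 0.35 to 0.9 m from the base axis. Payload 19.9 kg.
Tool frame: the origin (TCP) lies midway between the tips of the shut fingers; the grasp point (between the pads) lies 19 mm behind it (tcp_to_grasp is the distance from the TCP to the grasp point, in m); z points along the fingers, x is the direction in which the jaws open and shut, and the axes are right-handed (so a half turn about z gives the same grasp; the last joint's range is limited). The gripper opens to 94 mm and grips with 3 to 60 N. Pads are 16 mm wide; open, the fingers measure 119 mm over their backs; the gripper's body (75 mm by 177 mm) begins 78 mm behind the grasp point.
Start: joints at [-1.19, 0.417, -0.01, 1.614, 0.005, 1.111, -0.053], TCP at [0.256, 0.57, 0.205] pointing down, gripper open.
Joint ranges: [-2.81, 2.81], [-0.39, 2.02], [-1.27, 1.25], [0.06, 2.57], [-1.19, 4.33], [0.19, 2], [-2.82, 2.82]. Speed limits (rad/s): [1.89, 1.89, 2.39, 2.39, 3.01, 3.01, 3.01].

### API

Orientations are given as a unit quaternion [x, y, z, w].
In Python, from bench import * gives the robot as it stands.
- The arm moves only by the tool servo_tool, never from a script. Its argument "rows" is a list of rows, each a list of 3 entries, a list of its own where there are three numbers: the turn, a rotation vector about the tool's x, y, z in rad, then the shift along the tool's x, y, z in m, then the closure, from 0 (fully open) to 1 (shut). In form: [[[wx, wy, wz], [dx, dy, dz], gripper], ...]. A call has 1 to 12 rows; each row is the pose to reach, as a shift and turn from the pose measured when the call began, along the tool's axes at that moment; what a row does not reach only later rows make up. A row lasts 1/8 s, in which the tool goes at most 62.5 mm and 10.7 degrees, less where a joint would pass 70% of its speed; a pose out of reach is approached as far as the arm can. A call with a gripper value outside its range is refused whole. The fingers move at their own pace and stop on an object; "newtons" is the grip in N (left out, the last holds). Time passes only in rows, so rows that repeat a pose let the fingers close. It gives the time, the measured TCP pose, the force and the opening at its end, in the units of the state.
- read_state(): the state, without advancing time (a new reading comes with each control period).
- capture(name): name is "scene" or "side" or "wrist"; returns a dict with "img" (400x640x3 uint8, red, green, blue), "camera_matrix" (3x3 intrinsics, pixels), "eye" and "attitude" of the camera in the world. Camera axes: x right, y up, looking along -z (the intrinsics and any distortion apply to the point x, -y, -z); pixel columns grow to the right and rows downward; lengths in m; the calibration is good to about 2 mm. A picture is of the moment at which its call begins. There is no depth.
- hand_in(): hands the job in, once; it reports no verdict.
The state is a dict: "time_s": time; "joint_positions": joint angles; "joint_velocities": joint speeds; "joint_torque": joint torques, N m; "tool_pos": TCP position; "tcp_rot": TCP orientation; "force": force on the tool from outside, world axes, zero at the start; "ft_torque": the same for the moment, N m; "width": opening from 0.0 (shut) to 1.0 (fully open).
Only numpy, scipy, OpenCV 4.12 (cv2) and the standard library are available. Lean on these libraries where they do the work, as an engineer would, in place of code of your own. Each camera call takes 0.05 s, during which the arm holds its last target. There are 200 camera calls.

### The job

The ring transformer on the small chassis is held down by two nuts on its stud. Turn the lower, long-armed nut clockwise until it holds the steel pressure plate snug on the rubber pad (about 0.3 N m), and only then run the wing nut above it down and tighten it against the lower nut with about the same torque, so that the two lock. Do not overtighten either, since that crushes the pad, and leave everything else on the bench where it lies.

Things in the scene. Friction and masses are not known exactly. Their poses are not given: they have to be found in the camera images.
- chassis: Aluminium chassis plate, 200 x 180 mm, on four feet, fixed to the bench; on it a copper-wound ring transformer, 120 mm across, top 59 mm up. Origin: on the bench top, on the axis of the upright 14 mm threaded stud in the transformer's middle, whose end is 112 mm up. x points to the terminal strip and the small green board behind the ring, z up.
- pressure_plate: Round steel plate, 80 mm across, 4 mm thick, on the stud under both nuts, top 66 mm above the bench; it rides on a firm black rubber pad. Origin: centre of its underside.
- bar_nut: Dark lower nut with two straight arms, 121 mm from end to end, 9 mm thick, their undersides 4 mm and tops 13.5 mm above the nut's underside; hub 28 mm across, 14 mm high. Origin: on the stud axis, at its underside; x points along one arm, z up. Clockwise seen from above lowers it 3 mm a turn.
- bar_nut_mid (a point): On the stud axis at half the height of the arms of that nut; x along one arm. It starts 0.3 to 1.5 mm above the plate. It turns with 0.04 N m until it meets the plate; then the torque rises smoothly over roughly a radian to the snug 0.3 N m, sooner or later as the pad is stiffer or softer, which cannot be seen. It stays where it is let go.
- wing_nut: Bright upper wing nut, 64 mm across the two wings, which are 6 mm thick and stand 5 to 22 mm above its underside; hub 25 mm across, 12 mm high. Origin: on the stud axis, at its underside; x points along one wing, z up. Clockwise seen from above lowers it 3 mm a turn.
- wing_nut_mid (a point): On the stud axis at half the height of the wings; x along one wing. It starts 0.2 to 3.4 mm above the lower nut's hub, and 2 to 4.2 mm once that nut is snug. It turns with 0.04 N m until it meets that hub; then the torque rises smoothly to 0.3 N m over roughly a radian. It stays where it is let go. Jamming it adds to the load on the pad, and tightened much harder than the lower nut it drags that one round.
- hex_key: Hex key, 79 x 29 x 8 mm, lying on the chassis plate. Bystander. Origin: centre of its underside.
- driver_red: Red-handled screwdriver, 164 mm long, lying to the left of the chassis. Bystander. Origin: centre of its underside.
- jar_screws: Clear screw jar with a black lid, 48 mm across, 58 mm high, to the right of the chassis. Bystander. Origin: centre of its underside.
- heat_sink: Finned heat sink, 50 x 50 x 23 mm, on the bench to the right. Bystander. Origin: centre of its underside.
- relay_module: Blue potted module, 32 x 48 x 30 mm, on the bench to the right. Bystander. Origin: centre of its underside.

How it is judged:
By the outcome, as a careful person would: the job done as asked, in the order asked, and still so for the second after the job is handed in, with the robot touching nothing.
It also fails if it takes over 72 s, if anything falls off the work surface, if the arm or the gripper's body presses on something with over 40 N, if the wrist force passes 120 N, or if a joint passes its speed limit or range.

## Working session

There is one attempt and no reset: what is moved stays moved. The work goes in short steps, Python scripts to look and compute and a tool call to move; the robot and the scene stay as the last step left them, time stands still between calls to the robot, and variables do not carry over. Pictures are saved under pics/ and viewed, about 8 in all and at most 12, crops included, and the job is handed in when it is done.

Besides the shell and the picture viewer there is one more tool, called after ">>>" by a JSON object that holds its "method" and its "body", one argument or row to a line. servo_tool: Moves the arm, as the interface text tells. Its arguments: {"type":"object","properties":{"rows":{"type":"array"},"newtons":{"type":"number"}},"required":["rows"]}

```bash
mkdir -p pics; ls; python3 - <<'E'
from bench import *
import cv2
print(read_state())
for n in ("scene","side","wrist"):
    c=capture(n); cv2.imwrite(f"pics/{n}0.png",c["img"][:,:,::-1])
    print(n,{k:v for k,v in c.items() if k!="img"})
E
```

```text
pics
{'time_s': 0.0, 'joint_positions': array([-1.18952572,  0.41797064, -0.01028016,  1.61416883,  0.00466595,
        1.11070336, -0.05302435]), 'joint_velocities': array([-4.18429244e-04,  3.18505572e-05, -9.07313984e-04,  3.77069847e-03,
        9.78092994e-04, -5.62421583e-04,  1.66896988e-04]), 'joint_torque': array([-8.30138342e-04, -8.51268697e+01,  6.38580099e-01, -4.25961363e+01,
       -4.88330796e-02,  1.91545085e-02,  1.35629671e-04]), 'tool_pos': array([0.25629031, 0.56962021, 0.20482971]), 'tcp_rot': array([ 8.39742734e-01,  5.42984129e-01, -4.94894419e-04,  3.61954098e-04]), 'force': array([ 0.50976654, -0.71990592, -0.89054825]), 'ft_torque': array([ 0.04109416, -0.0690829 ,  0.00118512]), 'width': 1.00179215442116}
scene {'camera_matrix': array([[361.27012989,   0.        , 314.81156095],
       [  0.        , 361.27012989, 198.53019838],
       [  0.        ,   0.        ,   1.        ]]), 'eye': array([ 0.20297433, -0.42200169,  0.72428414]), 'attitude': array([ 0.34191046, -0.11622158, -0.31393258,  0.87808662])}
side {'camera_matrix': array([[430.4126945 ,   0.        , 320.9624693 ],
       [  0.        , 430.4126945 , 196.90571049],
       [  0.        ,   0.        ,   1.        ]]), 'eye': array([ 0.22539202, -0.68832225,  0.48429565]), 'attitude': array([ 0.5161488 , -0.11775769, -0.21019367,  0.82191372])}
wrist {'camera_matrix': array([[283.60515159,   0.        , 319.0682103 ],
       [  0.        , 283.60515159, 205.11228388],
       [  0.        ,   0.        ,   1.        ]]), 'eye': array([0.18594464, 0.60364561, 0.38414585]), 'attitude': array([-0.11333734, -0.07237404,  0.5378907 ,  0.83222007])}
```

View pics/scene0.png

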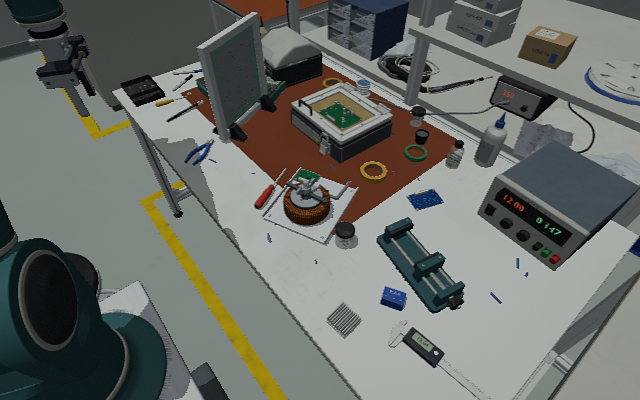

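```bash
python3 - <<'E'
import cv2
a=cv2.imread("pics/side0.png"); print(a.shape)
cv2.imwrite("pics/side0b.png",cv2.resize(a[100:350,200:500],None,fx=2.4,fy=2.4,interpolation=cv2.INTER_CUBIC))
E
```

```text
(400, 640, 3)
```

View pics/side0.png

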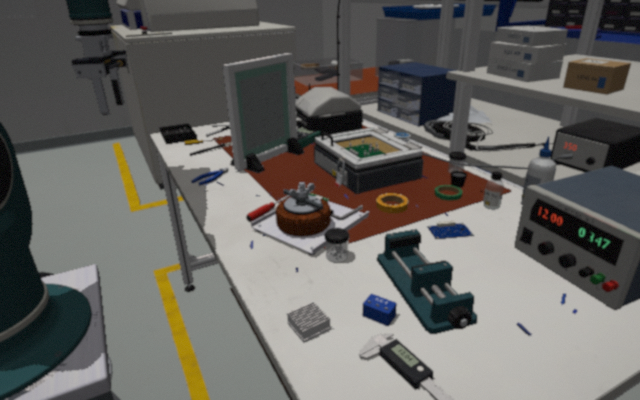

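The scene picture shows the transformer at about (306,200), and the side picture shows it at about (303,208). I'll enlarge both.

```bash
cat > h.py <<'E'
import numpy as np, cv2
from scipy.spatial.transform import Rotation as R
from bench import *
def ray(c,u,v):
    d=np.linalg.solve(c["camera_matrix"],[u,v,1.]); d=R.from_quat(c["attitude"]).apply([d[0],-d[1],-d[2]])
    return c["eye"],d/np.linalg.norm(d)
def on_z(c,u,v,z):
    e,d=ray(c,u,v); return e+d*(z-e[2])/d[2]
def proj(c,p):
    q=R.from_quat(c["attitude"]).inv().apply(np.asarray(p)-c["eye"])*[1,-1,-1]
    q=q@c["camera_matrix"].T; return q[...,:2]/q[...,2:]
E
python3 - <<'E'
import cv2,numpy as np
a=cv2.imread("pics/scene0.png")[155:250,245:365]; b=cv2.imread("pics/side0.png")[170:260,240:360]
f=lambda i:cv2.resize(i,None,fx=6.5,fy=6.5,interpolation=cv2.INTER_CUBIC)
cv2.imwrite("pics/c1.png",f(a)); cv2.imwrite("pics/c2.png",f(b))
E
```

```text
(no output)
```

View pics/c1.png

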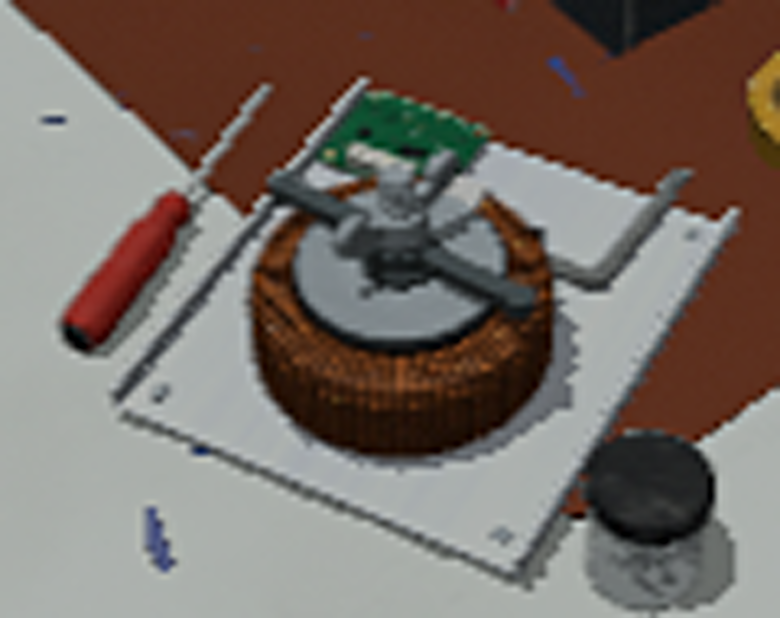

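View pics/c2.png

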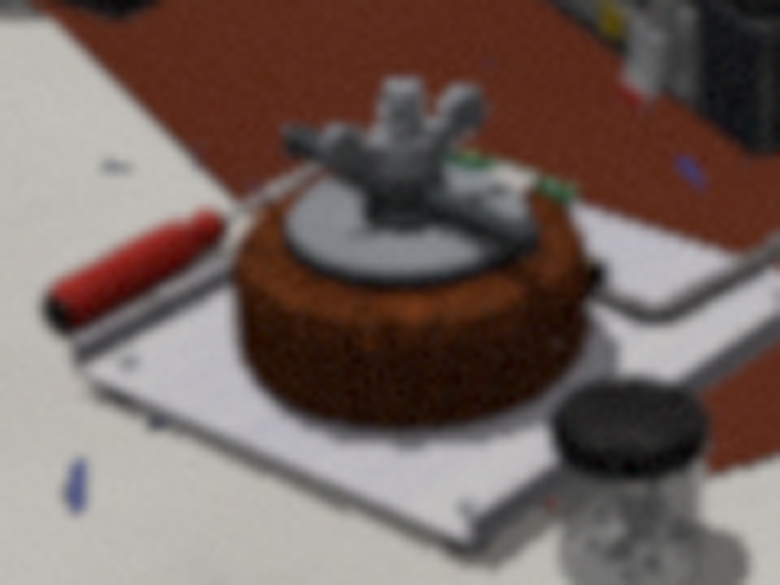

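```bash
python3 - <<'E'
from h import *
a=capture("scene"); b=capture("side")
s=lambda u,v:(245+u/6.5,155+v/6.5)
t=lambda u,v:(240+u/6.5,170+v/6.5)
print("stud",on_z(a,*s(402,176),.112),on_z(b,*t(403,88),.112))
print("plate ctr",on_z(a,*s(400,258),.066), on_z(b,*t(400,218),.066))
for n,f,c,ps,z in (("bar",s,a,[(283,186),(522,298)],.077),("bar",t,b,[(295,138),(528,235)],.077),("wing",s,a,[(442,162),(350,237)],.1),("wing",t,b,[(464,100),(338,142)],.1)):
    P=[on_z(c,*f(*p),z) for p in ps]; d=P[1]-P[0]; print(n,P,np.linalg.norm(d),(P[0]+P[1])/2,np.arctan2(d[1],d[0]))
print("corners",[on_z(a,*s(*p),.012) for p in [(120,410),(520,578),(738,215),(365,85)]])
print("jar",on_z(a,*s(650,470),.058))
r=R.from_quat(read_state()["tcp_rot"]).as_matrix(); print(r)
E
```

```text
stud [0.56878459 0.06841941 0.112     ] [0.56870562 0.065558   0.112     ]
plate ctr [0.56821766 0.07093391 0.066     ] [0.5650531  0.06478168 0.066     ]
bar [array([0.55078139, 0.1216618 , 0.077     ]), array([0.58439493, 0.0179088 , 0.077     ])] 0.10906215495366077 [0.56758816 0.0697853  0.077     ] -1.257490372149408
bar [array([0.55113979, 0.11786264, 0.077     ]), array([0.58611106, 0.01352677, 0.077     ])] 0.11004072911015474 [0.56862542 0.0656947  0.077     ] -1.2473849172928135
wing [array([0.5921898 , 0.07423764, 0.1       ]), array([0.54175154, 0.0654351 , 0.1       ])] 0.05120061935797597 [0.56697067 0.06983637 0.1       ] -2.968811775464602
wing [array([0.5930071 , 0.07073768, 0.1       ]), array([0.54349234, 0.06246815, 0.1       ])] 0.05020055938446179 [0.56824972 0.06660292 0.1       ] -2.9761084422672095
corners [array([0.46334149, 0.11751706, 0.012     ]), array([ 0.53260534, -0.04326421,  0.012     ]), array([0.7229721 , 0.03996249, 0.012     ]), array([0.65124618, 0.20389845, 0.012     ])]
jar [ 0.5773965  -0.06150335  0.058     ]
[[ 4.10283218e-01  9.11958139e-01 -1.82273021e-04]
 [ 9.11957986e-01 -4.10283256e-01 -5.30996685e-04]
 [-5.59030317e-04  5.16336913e-05 -9.99999842e-01]]
```

The stud is at about (0.568, 0.067), with the bar arms along 1.89 rad and the wings along 0.17 rad. Arm length, plate centre and stud all agree. Next I'll check whether the upright panel is clear of the path.

```bash
python3 - <<'E'
from h import *
a=capture("scene")
for p in [(237,135),(282,92),(225,128),(300,147)]: print(p,on_z(a,*p,0))
print("box top near",on_z(a,320,132,.09))
E
```

```text
(237, 135) [0.59486505 0.4720183  0.        ]
(282, 92) [0.85720547 0.58808332 0.        ]
(225, 128) [0.58363823 0.53009551 0.        ]
(300, 147) [0.71491744 0.29306982 0.        ]
box top near [0.73572134 0.22043478 0.09      ]
```

>>> {"method": "servo_tool", "body": {
  "rows": [
    [[0, 0, -0.15], [-0.033, 0.049, 0], 0],
    [[0, 0, -0.3], [-0.066, 0.098, 0], 0],
    [[0, 0, -0.45], [-0.099, 0.147, 0], 0],
    [[0, 0, -0.6], [-0.132, 0.196, 0], 0],
    [[0, 0, -0.75], [-0.165, 0.245, 0], 0],
    [[0, 0, -0.9], [-0.198, 0.294, 0], 0],
    [[0, 0, -1.05], [-0.231, 0.343, 0], 0],
    [[0, 0, -1.2], [-0.264, 0.392, 0], 0],
    [[0, 0, -1.2], [-0.297, 0.441, 0.01], 0],
    [[0, 0, -1.2], [-0.3305, 0.4905, 0.025], 0],
    [[0, 0, -1.2], [-0.3305, 0.4905, 0.035], 0],
    [[0, 0, -1.2], [-0.3305, 0.4905, 0.035], 0]
  ]
}}

```text
time_s: 1.8
tool_pos: [0.5674, 0.0676, 0.1696]
tcp_rot: [0.386, 0.922, -0.001, -0.001]
force: [-0.2, 0.7, 1.0]
width: 1.002
```

```bash
python3 - <<'E'
from h import *
s=read_state(); print(s["time_s"],s["tool_pos"],s["joint_positions"],s["force"],s["ft_torque"])
r=R.from_quat(s["tcp_rot"]).as_matrix(); print(np.arctan2(r[1,0],r[0,0]),r[:,2])
c=capture("wrist"); cv2.imwrite("pics/w1.png",c["img"][:,:,::-1]); 
print(proj(c,[[.568,.067,.112],[.568,.067,.066],s["tool_pos"]]),c["eye"],c["attitude"])
E
```

```text
1.8 [0.56742829 0.06756009 0.1696327 ] [-0.25458328  0.36076203  0.1023696   1.78811246 -0.04283783  0.99673253
  2.2126551 ] [-0.16477741  0.65867484  1.04829883] [ 0.1149223   0.0496799  -0.02036899]
2.348075825676845 [-1.82325203e-03 -4.05474592e-04 -9.99998256e-01]
[[316.67045403 216.71752557]
 [317.05814831 203.21166718]
 [317.10934094 242.38630728]] [0.51269299 0.0157763  0.34902889] [-0.0517024  -0.12259598  0.91401892  0.38323166]
```

View pics/w1.png

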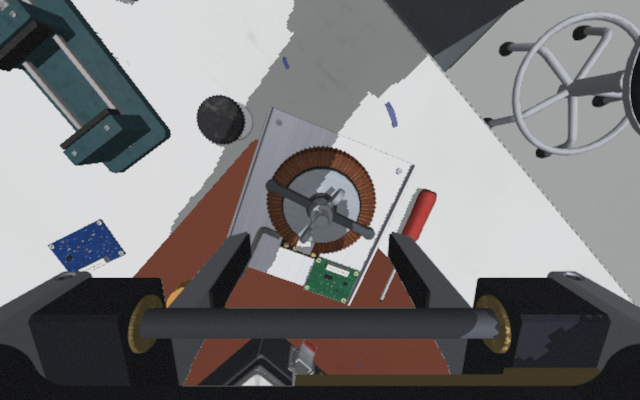

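The wrist picture shows the nuts centred near (319,209), with bar ends at (272,186) and (369,234). I'll enlarge it to check the centring.

```bash
python3 - <<'E'
import cv2
a=cv2.imread("pics/w1.png")[140:260,250:390]
cv2.imwrite("pics/w1c.png",cv2.resize(a,None,fx=5,fy=5,interpolation=cv2.INTER_CUBIC))
E
```

```text
(no output)
```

View pics/w1c.png

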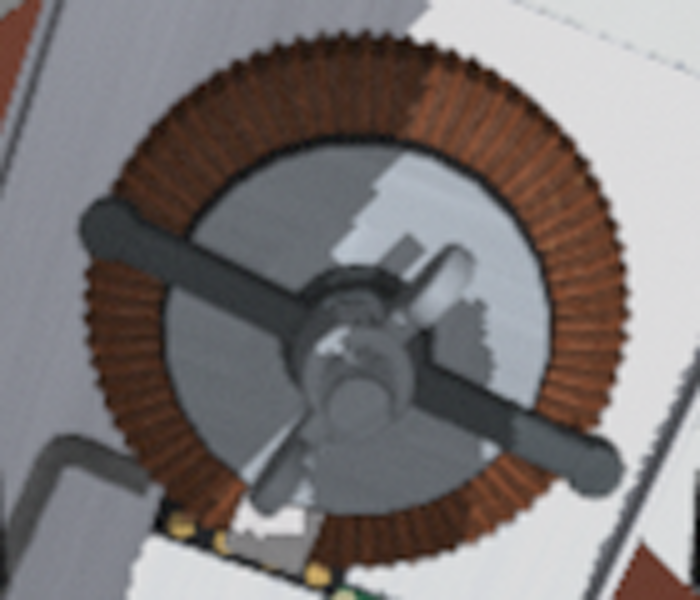

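```bash
python3 - <<'E'
from h import *
c=capture("wrist"); s=read_state(); r=R.from_quat(s["tcp_rot"]).as_matrix()
for n,u,v,z in (("stud",357,405,.112),("plate",357,328,.066),("a1",110,228,.077),("a2",595,468,.077),("w1",455,270,.1),("w2",275,490,.1)):
    p=on_z(c,250+u/5,140+v/5,z); print(n,p,(r.T@(p-s["tool_pos"]))[:2])
for w in (.047,.0595): print(proj(c,[s["tool_pos"]+r@[k*w,y,0] for k in (-1,1) for y in(-.008,.008)]).round(0).tolist())
E
```

```text
stud [0.56827753 0.07360829 0.112     ] [0.00327496 0.00387306]
plate [0.56706373 0.07285599 0.066     ] [0.00359038 0.00247736]
a1 [0.58445631 0.02195336 0.077     ] [-0.04485114 -0.02090881]
a2 [0.55187657 0.12635289 0.077     ] [0.05232946 0.02925722]
w1 [0.54040301 0.07104561 0.1       ] [ 0.0210351 -0.0177638]
w2 [0.59393662 0.07735922 0.1       ] [-0.01208415  0.02476649]
[[247.0, 232.0], [249.0, 254.0], [387.0, 232.0], [386.0, 254.0]]
[[229.0, 232.0], [231.0, 254.0], [406.0, 232.0], [404.0, 254.0]]
```

>>> {"method": "servo_tool", "body": {
  "rows": [
    [[0, 0, 0], [0.0006, 0.0014, 0.03], 0],
    [[0, 0, 0], [0.0006, 0.0014, 0.06], 0],
    [[0, 0, 0], [0.0006, 0.0014, 0.085], 0],
    [[0, 0, 0], [0.0006, 0.0014, 0.103], 0],
    [[0, 0, 0], [0.0006, 0.0014, 0.103], 0],
    [[0, 0, 0], [0.0006, 0.0014, 0.103], 0]
  ]
}}

```text
time_s: 2.65
tool_pos: [0.5689, 0.0703, 0.0688]
tcp_rot: [0.385, 0.923, 0.0, 0.0]
force: [-0.6, 0.2, 0.2]
width: 1.002
```

```bash
cat > rd.py <<'E'
from h import *
import sys
n=int(sys.argv[1]) if len(sys.argv)>1 else 6
L=[read_state()]
for i in range(n): capture("wrist"); L.append(read_state())
A=np.array([np.r_[s["force"],s["ft_torque"]] for s in L]); s=L[-1]
r=R.from_quat(s["tcp_rot"]).as_matrix()
np.set_printoptions(precision=4,suppress=True)
print("t",s["time_s"],"pos",s["tool_pos"],"yaw",np.arctan2(r[1,0],r[0,0]),"tilt",r[:2,2],"j7",s["joint_positions"][6],"w",s["width"])
print("F,T mean",A.mean(0),"sd",A.std(0)); print("tz",A[:,5])
E
python3 rd.py
```

```text
t 2.95 pos [0.5686 0.07   0.0682] yaw 2.3497615809084573 tilt [0.0006 0.0002] j7 2.2240660695511534 w 1.001634180702771
F,T mean [-0.1376  0.1927 -0.1688  0.071   0.0241 -0.0097] sd [0.5123 0.5123 0.3355 0.0254 0.044  0.0261]
tz [-0.0017  0.0366 -0.0082 -0.0266 -0.0247  0.0083 -0.0514]
```

>>> {"method": "servo_tool", "body": {
  "rows": [
    [[0, 0, 0.15], [0, 0, 0], 0],
    [[0, 0, 0.3], [0, 0, 0], 0],
    [[0, 0, 0.45], [0, 0, 0], 0],
    [[0, 0, 0.6], [0, 0, 0], 0],
    [[0, 0, 0.75], [0, 0, 0], 0],
    [[0, 0, 0.9], [0, 0, 0], 0],
    [[0, 0, 1.05], [0, 0, 0], 0],
    [[0, 0, 1.2], [0, 0, 0], 0],
    [[0, 0, 1.3], [0, 0, 0], 0]
  ]
}}

```text
time_s: 4.08
tool_pos: [0.5685, 0.0701, 0.0683]
tcp_rot: [0.866, 0.499, 0.0, -0.0]
force: [-0.4, 0.7, 0.1]
width: 1.001
```

```bash
python3 rd.py 4
```

```text
t 4.275 pos [0.5687 0.0701 0.0683] yaw 1.0524970876333202 tilt [0.0008 0.0002] j7 1.1079178114280717 w 0.9991625662502412
F,T mean [-0.3257 -0.008  -0.2645  0.0247  0.0035  0.0001] sd [0.199  0.7631 0.331  0.019  0.0681 0.0161]
tz [ 0.0055 -0.0026 -0.028   0.0215  0.004 ]
```

```bash
python3 - <<'E'
from h import *
c=capture("wrist"); cv2.imwrite("pics/w2.png",c["img"][100:330,170:470,::-1].repeat(2,0).repeat(2,1))
E
```

```text
(no output)
```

View pics/w2.png

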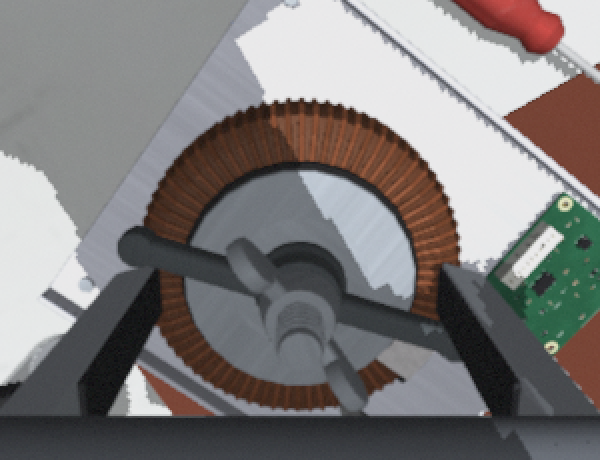

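The fingers carry the bar arms round. The left arm lies ahead of the left finger at (135,250) and the right arm runs under the right finger at (455,340). I'll go on in steps.

>>> {"method": "servo_tool", "body": {
  "rows": [
    [[0, 0, 0.12], [0, 0, 0], 0],
    [[0, 0, 0.24], [0, 0, 0], 0],
    [[0, 0, 0.36], [0, 0, 0], 0],
    [[0, 0, 0.48], [0, 0, 0], 0]
  ]
}}

```text
time_s: 4.82
tool_pos: [0.5683, 0.0702, 0.0682]
tcp_rot: [0.96, 0.281, 0.0, -0.0]
force: [-3.6, 2.1, 0.7]
width: 1.002
```

```bash
python3 rd.py 4
```

```text
t 5.025 pos [0.5687 0.07   0.0683] yaw 0.5761605329343891 tilt [0.001  0.0002] j7 0.703668838357514 w 0.9977555415750639
F,T mean [-0.6781  0.5025  0.1494  0.0276  0.1716  0.0224] sd [1.5672 0.9136 0.5118 0.104  0.2854 0.056 ]
tz [ 0.1108 -0.0022  0.0636 -0.0337 -0.0267]
```

>>> {"method": "servo_tool", "body": {
  "rows": [
    [[0, 0, 0.12], [0, 0, 0], 0],
    [[0, 0, 0.24], [0, 0, 0], 0],
    [[0, 0, 0.36], [0, 0, 0], 0]
  ]
}}

```text
time_s: 5.4
tool_pos: [0.5685, 0.0706, 0.0683]
tcp_rot: [0.994, 0.108, 0.0, -0.0]
force: [-2.6, 3.7, -0.8]
width: 1.002
```

```bash
python3 rd.py 4
```

```text
t 5.6 pos [0.5686 0.0701 0.0682] yaw 0.22111833807022863 tilt [0.0006 0.0002] j7 0.404240106618456 w 0.998545532169748
F,T mean [-1.9334  2.4217 -0.292   0.4154  0.4184  0.0943] sd [0.4149 0.8562 0.8025 0.241  0.086  0.0748]
tz [0.2221 0.0004 0.0509 0.0778 0.1201]
```

>>> {"method": "servo_tool", "body": {
  "rows": [
    [[0, 0, 0.08], [0, 0, 0], 0],
    [[0, 0, 0.16], [0, 0, 0], 0],
    [[0, 0, 0.2], [0, 0, 0], 0],
    [[0, 0, 0.2], [0, 0, 0], 0]
  ]
}}

```text
time_s: 6.1
tool_pos: [0.5685, 0.0704, 0.0682]
tcp_rot: [1.0, 0.012, 0.0, -0.0]
force: [-1.9, 4.0, -0.9]
width: 1.003
```

```bash
python3 rd.py 7
```

```text
t 6.45 pos [0.5686 0.0703 0.0682] yaw 0.023408402705361916 tilt [0.0005 0.0005] j7 0.2382949699817333 w 1.004653204042223
F,T mean [-1.5732  4.7278 -1.1516  1.1662  0.465   0.2494] sd [0.3595 0.4043 0.3299 0.0473 0.0207 0.0282]
tz [0.2406 0.1951 0.245  0.2792 0.2924 0.2661 0.233  0.2441]
```

>>> {"method": "servo_tool", "body": {
  "rows": [
    [[0, 0, 0.08], [0, 0, 0], 0],
    [[0, 0, 0.15], [0, 0, 0], 0],
    [[0, 0, 0.15], [0, 0, 0], 0]
  ]
}}

```text
time_s: 6.82
tool_pos: [0.5685, 0.0703, 0.0682]
tcp_rot: [0.998, -0.063, 0.0, -0.0]
force: [-0.3, 3.7, -1.5]
width: 1.001
```

```bash
python3 rd.py 7
```

```text
t 7.175 pos [0.5685 0.0703 0.0682] yaw -0.12597971216350443 tilt [0.0005 0.0007] j7 0.11340265394024687 w 0.9986482708783921
F,T mean [-0.8211  4.1973 -1.6258  1.0142  0.4231  0.2122] sd [0.419  0.3749 0.5111 0.0705 0.0355 0.0417]
tz [0.1664 0.1383 0.1975 0.2321 0.249  0.24   0.203  0.2715]
```

```bash
python3 - <<'E'
from h import *
c=capture("wrist"); cv2.imwrite("pics/w3.png",c["img"][100:330,170:470,::-1].repeat(2,0).repeat(2,1))
E
```

```text
(no output)
```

View pics/w3.png

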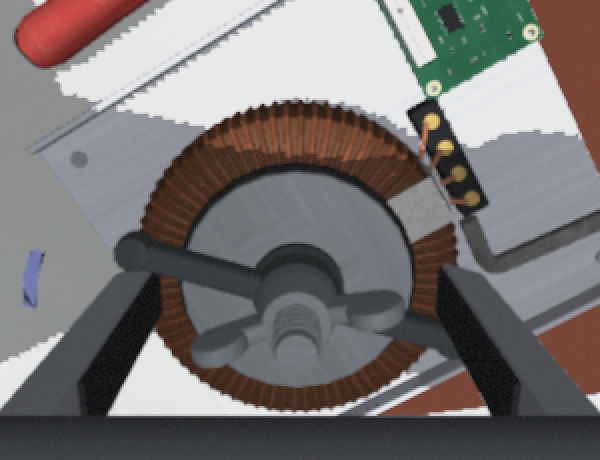

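The bar still sits against both fingers exactly as before, with its left end at (130,250), so it's following the tool. I'll continue in small steps.

>>> {"method": "servo_tool", "body": {
  "rows": [
    [[0, 0, 0.05], [0, 0, 0], 0],
    [[0, 0, 0.1], [0, 0, 0], 0]
  ]
}}

```text
time_s: 7.48
tool_pos: [0.5686, 0.0706, 0.0682]
tcp_rot: [0.994, -0.113, 0.0, -0.0]
force: [0.0, 4.3, -3.4]
width: 0.999
```

```bash
python3 rd.py 10
```

```text
t 7.975 pos [0.5685 0.0704 0.0682] yaw -0.22587645441813728 tilt [0.0004 0.0007] j7 0.029957017440300923 w 1.0036066521624492
F,T mean [-0.4683  4.4771 -2.4399  1.1231  0.3828  0.2195] sd [0.5364 0.4296 0.3989 0.0674 0.0411 0.0464]
tz [0.3126 0.2118 0.1932 0.1752 0.1814 0.157  0.2704 0.1962 0.2328 0.2781
 0.2061]
```

>>> {"method": "servo_tool", "body": {
  "rows": [
    [[0, 0, 0.01], [0, 0, 0], 0],
    [[0, 0, 0.02], [0, 0, 0], 0],
    [[0, 0, 0.03], [0, 0, 0], 0],
    [[0, 0, 0.04], [0, 0, 0], 0]
  ]
}}

```text
time_s: 8.48
tool_pos: [0.5686, 0.0705, 0.0682]
tcp_rot: [0.991, -0.132, 0.0, -0.0]
force: [0.5, 5.7, -3.3]
width: 1.0
```

```bash
python3 rd.py 5
```

```text
t 8.725 pos [0.5685 0.0705 0.0682] yaw -0.26549318125541493 tilt [0.0005 0.0008] j7 -0.003239583268275157 w 1.0008177877808517
F,T mean [-0.256   5.2033 -3.2507  1.2822  0.277   0.3023] sd [0.5244 0.4374 0.3513 0.0364 0.0281 0.0274]
tz [0.3529 0.3141 0.2954 0.305  0.2794 0.2672]
```

The slow-turn torque on the bar nut is 0.30 N m. I'll release it, lift, recentre, narrow the fingers and turn to straddle the wing nut.

>>> {"method": "servo_tool", "body": {
  "rows": [
    [[0, 0, -0.15], [0, 0, 0], 0],
    [[0, 0, -0.28], [0, 0, -0.005], 0],
    [[0, 0, -0.4], [0, 0, -0.03], 0],
    [[0, 0, -0.58], [0, 0, -0.05], 0],
    [[0, 0, -0.76], [-0.001, -0.001, -0.065], 0],
    [[0, 0, -0.94], [-0.0012, -0.0014, -0.065], 0.64],
    [[0, 0, -1.12], [-0.0012, -0.0014, -0.065], 0.64],
    [[0, 0, -1.3], [-0.0012, -0.0014, -0.065], 0.64],
    [[0, 0, -1.48], [-0.0012, -0.0014, -0.065], 0.64],
    [[0, 0, -1.66], [-0.0012, -0.0014, -0.065], 0.64],
    [[0, 0, -1.84], [-0.0012, -0.0014, -0.065], 0.64],
    [[0, 0, -1.98], [-0.0012, -0.0014, -0.065], 0.64]
  ]
}}

```text
time_s: 10.22
tool_pos: [0.5681, 0.071, 0.1334]
tcp_rot: [0.653, 0.757, 0.001, 0.001]
force: [-0.6, -0.9, -0.5]
width: 0.362
```

```bash
python3 rd.py 5; python3 - <<'E'
from h import *
c=capture("wrist"); cv2.imwrite("pics/w4.png",c["img"][100:330,170:470,::-1].repeat(2,0).repeat(2,1))
E
```

```text
t 10.475 pos [0.5679 0.0716 0.1333] yaw 1.7105125889086836 tilt [0.0008 0.0005] j7 1.6698042002553717 w 0.357180792993193
F,T mean [ 0.0372 -0.0519  0.0777  0.0262  0.0085  0.0205] sd [0.5341 0.5719 0.3656 0.0279 0.0232 0.0317]
tz [-0.0164  0.0766 -0.0061  0.0239  0.0027  0.0426]
```

View pics/w4.png

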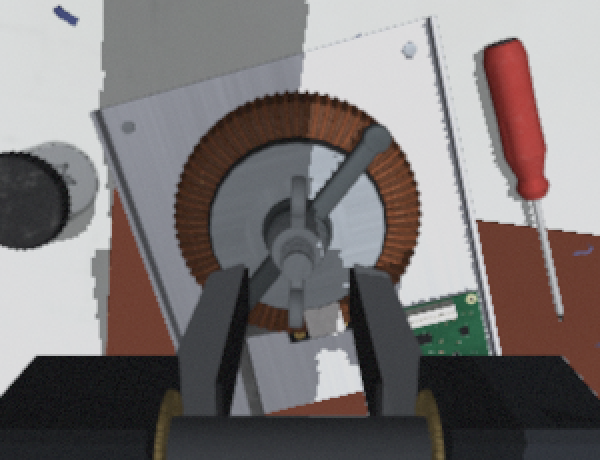

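The wing lies perpendicular to the jaws, with the stud at (298,262) midway between the finger tips at (247,265) and (350,265). I'll descend and drive it. The hub can't be met before 4.2 rad of nut turn.

>>> {"method": "servo_tool", "body": {
  "rows": [
    [[0, 0, 0], [0, 0, 0.02], 0.64],
    [[0, 0, 0], [0, 0, 0.036], 0.64],
    [[0, 0, 0], [0, 0, 0.044], 0.64],
    [[0, 0, 0], [0, 0, 0.044], 0.64],
    [[0, 0, 0.18], [0, 0, 0.044], 0.64],
    [[0, 0, 0.36], [0, 0, 0.044], 0.64],
    [[0, 0, 0.54], [0, 0, 0.044], 0.64],
    [[0, 0, 0.72], [0, 0, 0.044], 0.64],
    [[0, 0, 0.88], [0, 0, 0.044], 0.64],
    [[0, 0, 1.02], [0, 0, 0.044], 0.64],
    [[0, 0, 1.16], [0, 0, 0.044], 0.64],
    [[0, 0, 1.3], [0, 0, 0.044], 0.64]
  ]
}}

```text
time_s: 12.02
tool_pos: [0.5683, 0.0716, 0.0899]
tcp_rot: [0.979, 0.202, 0.001, -0.0]
force: [0.4, -1.4, -1.0]
width: 0.36
```

```bash
python3 rd.py 3; python3 - <<'E'
from h import *
c=capture("wrist"); cv2.imwrite("pics/w5.png",c["img"][100:330,170:470,::-1].repeat(2,0).repeat(2,1))
E
```

```text
t 12.175 pos [0.5681 0.072  0.0897] yaw 0.41369199353721525 tilt [0.0013 0.0006] j7 0.5692569693849142 w 0.362722900997348
F,T mean [ 0.5135 -0.4136 -0.5339 -0.2291 -0.0572  0.0272] sd [0.2511 0.6135 0.5881 0.1488 0.0473 0.0093]
tz [0.0208 0.0242 0.0207 0.043 ]
```

View pics/w5.png

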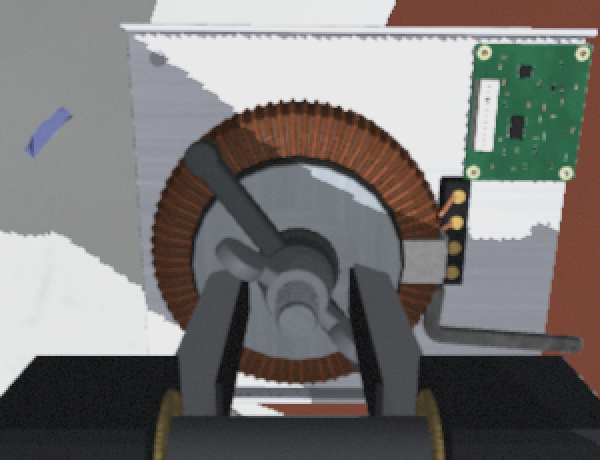

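The fingers sit against both wings at (235,262) and (345,335), and the running torque is about 0.03 N m. I'll continue the stroke.

>>> {"method": "servo_tool", "body": {
  "rows": [
    [[0, 0, 0.18], [0, 0, 0], 0.64],
    [[0, 0, 0.36], [0, 0, 0], 0.64],
    [[0, 0, 0.54], [0, 0, 0], 0.64],
    [[0, 0, 0.72], [0, 0, 0], 0.64],
    [[0, 0, 0.9], [0, 0, 0], 0.64],
    [[0, 0, 1.08], [0, 0, 0.001], 0.64],
    [[0, 0, 1.26], [0, 0, 0.001], 0.64],
    [[0, 0, 1.44], [0, 0, 0.001], 0.64],
    [[0, 0, 1.62], [0, 0, 0.001], 0.64],
    [[0, 0, 1.8], [0, 0, 0.001], 0.64],
    [[0, 0, 1.98], [0, 0, 0.001], 0.64],
    [[0, 0, 2.16], [0, 0, 0.001], 0.64]
  ]
}}

```text
time_s: 13.72
tool_pos: [0.5683, 0.0721, 0.0886]
tcp_rot: [-0.642, 0.767, 0.0, 0.001]
force: [1.4, -1.3, -0.9]
width: 0.356
```

>>> {"method": "servo_tool", "body": {
  "rows": [
    [[0, 0, 0.18], [0, 0, 0], 0.64],
    [[0, 0, 0.36], [0, 0, 0], 0.64],
    [[0, 0, 0.54], [0, 0, 0], 0.64],
    [[0, 0, 0.72], [0, 0, 0], 0.64],
    [[0, 0, 0.9], [0, 0, 0], 0.64],
    [[0, 0, 1.08], [0, 0, 0], 0.64],
    [[0, 0, 1.08], [0, 0, 0], 0.64]
  ]
}}

```text
time_s: 14.6
tool_pos: [0.5682, 0.0722, 0.0885]
tcp_rot: [-0.158, 0.987, 0.001, 0.0]
force: [-0.3, 0.2, -0.6]
width: 0.36
```

```bash
python3 rd.py 5
```

```text
t 14.85 pos [0.5682 0.0723 0.0886] yaw -2.824472116335851 tilt [0.0011 0.0015] j7 -2.246743831971554 w 0.3612015913350255
F,T mean [-0.131  -0.1464 -0.3805  0.0779  0.1242 -0.0016] sd [0.2372 0.3634 0.5276 0.0361 0.0268 0.0327]
tz [ 0.0361  0.0379 -0.0414 -0.0399  0.0126 -0.0149]
```

>>> {"method": "servo_tool", "body": {
  "rows": [
    [[0, 0, -0.15], [0, 0, 0], 0.64],
    [[0, 0, -0.3], [0, 0, 0], 0.64],
    [[0, 0, -0.35], [0, 0, -0.02], 0.64],
    [[0, 0, -0.4], [0, 0, -0.033], 0.64],
    [[0, 0, -0.58], [0, 0, -0.033], 0.64],
    [[0, 0, -0.76], [0, 0, -0.033], 0.64],
    [[0, 0, -0.94], [0, 0, -0.033], 0.64],
    [[0, 0, -1.12], [0, 0, -0.033], 0.64],
    [[0, 0, -1.3], [0, 0, -0.033], 0.64],
    [[0, 0, -1.48], [0, 0, -0.033], 0.64],
    [[0, 0, -1.66], [0, 0, -0.033], 0.64],
    [[0, 0, -1.84], [0, 0, -0.033], 0.64]
  ]
}}

```text
time_s: 16.35
tool_pos: [0.5682, 0.0722, 0.1218]
tcp_rot: [0.883, -0.469, 0.0, -0.001]
force: [0.6, 0.0, -0.1]
width: 0.359
```

>>> {"method": "servo_tool", "body": {
  "rows": [
    [[0, 0, -0.18], [0, 0, 0], 0.64],
    [[0, 0, -0.36], [0, 0, 0], 0.64],
    [[0, 0, -0.54], [0, 0, 0], 0.64],
    [[0, 0, -0.72], [0, 0, 0], 0.64],
    [[0, 0, -0.9], [0, 0, 0], 0.64],
    [[0, 0, -1.08], [0, 0, 0], 0.64],
    [[0, 0, -1.26], [0, 0, 0], 0.64],
    [[0, 0, -1.44], [0, 0, 0], 0.64],
    [[0, 0, -1.62], [0, 0, 0], 0.64],
    [[0, 0, -1.8], [0, 0, 0], 0.64],
    [[0, 0, -1.8], [0, 0, 0], 0.64]
  ]
}}

```text
time_s: 17.73
tool_pos: [0.5682, 0.0721, 0.122]
tcp_rot: [0.916, 0.4, 0.001, -0.001]
force: [0.6, 0.4, -0.8]
width: 0.353
```

```bash
python3 rd.py 3; python3 - <<'E'
from h import *
c=capture("wrist"); cv2.imwrite("pics/w6.png",c["img"][100:330,170:470,::-1].repeat(2,0).repeat(2,1))
E
```

```text
t 17.875 pos [0.5682 0.0722 0.1219] yaw 0.819873981468084 tilt [0.0014 0.0016] j7 0.8370676886110437 w 0.3593701961109868
F,T mean [ 0.1522  0.1311  0.0376 -0.0161  0.0192  0.0011] sd [0.3554 0.2591 0.7103 0.0332 0.0173 0.0447]
tz [-0.0119  0.0355 -0.0662  0.0471]
```

View pics/w6.png

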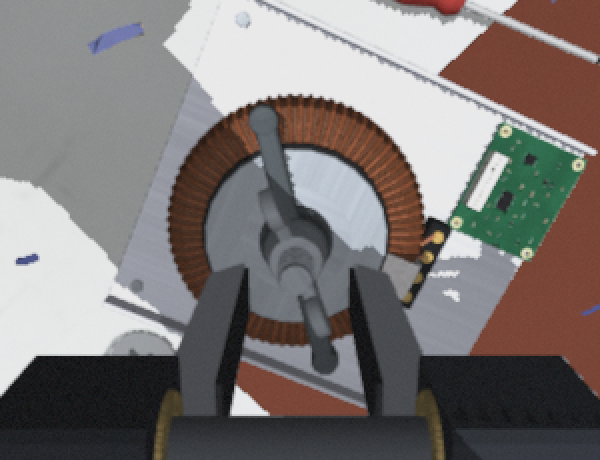

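The wing is clear between the fingers, with its ends at (268,205) and (320,330). I'll descend for stroke 2.

>>> {"method": "servo_tool", "body": {
  "rows": [
    [[0, 0, 0], [0, 0, 0.018], 0.64],
    [[0, 0, 0], [0, 0, 0.031], 0.64],
    [[0, 0, 0], [0, 0, 0.034], 0.64],
    [[0, 0, 0.16], [0, 0, 0.034], 0.64],
    [[0, 0, 0.32], [0, 0, 0.034], 0.64],
    [[0, 0, 0.48], [0, 0, 0.034], 0.64],
    [[0, 0, 0.64], [0, 0, 0.034], 0.64],
    [[0, 0, 0.8], [0, 0, 0.034], 0.64],
    [[0, 0, 0.96], [0, 0, 0.034], 0.64],
    [[0, 0, 1.12], [0, 0, 0.034], 0.64],
    [[0, 0, 1.28], [0, 0, 0.034], 0.64],
    [[0, 0, 1.4], [0, 0, 0.034], 0.64]
  ]
}}

```text
time_s: 19.42
tool_pos: [0.5681, 0.072, 0.0877]
tcp_rot: [0.958, -0.288, 0.0, -0.001]
force: [-1.9, -1.9, -0.1]
width: 0.358
```

```bash
python3 rd.py 2
```

```text
t 19.525 pos [0.5682 0.0722 0.0877] yaw -0.5813272005553158 tilt [0.0011 0.0009] j7 -0.33927706369352867 w 0.3603407661979481
F,T mean [-1.0546 -0.9153 -0.1905 -0.2779  0.2458 -0.022 ] sd [0.6257 0.7561 0.1446 0.1553 0.1209 0.0174]
tz [-0.0023 -0.0447 -0.0189]
```

>>> {"method": "servo_tool", "body": {
  "rows": [
    [[0, 0, 0.1], [0, 0, 0], 0.64],
    [[0, 0, 0.2], [0, 0, 0], 0.64],
    [[0, 0, 0.3], [0, 0, 0], 0.64],
    [[0, 0, 0.4], [0, 0, 0], 0.64]
  ]
}}

```text
time_s: 20.02
tool_pos: [0.568, 0.0722, 0.0876]
tcp_rot: [0.882, -0.471, 0.0, -0.001]
force: [-0.3, -0.1, -0.8]
width: 0.361
```

```bash
python3 rd.py 2
```

```text
t 20.125 pos [0.5681 0.0722 0.0875] yaw -0.9800025603730418 tilt [0.0008 0.0005] j7 -0.6741052696497849 w 0.358358423232332
F,T mean [-0.3496  0.0317 -0.5448 -0.1587  0.2606  0.0092] sd [0.2456 0.275  0.2877 0.0824 0.0434 0.0244]
tz [ 0.0407  0.0055 -0.0187]
```

>>> {"method": "servo_tool", "body": {
  "rows": [
    [[0, 0, 0.1], [0, 0, 0], 0.64],
    [[0, 0, 0.2], [0, 0, 0], 0.64],
    [[0, 0, 0.3], [0, 0, 0], 0.64],
    [[0, 0, 0.4], [0, 0, 0], 0.64]
  ]
}}

```text
time_s: 20.62
tool_pos: [0.5684, 0.0722, 0.0876]
tcp_rot: [0.772, -0.636, 0.0, -0.001]
force: [1.5, -1.1, -1.8]
width: 0.364
```

```bash
python3 rd.py 2
```

```text
t 20.725 pos [0.5683 0.0722 0.0874] yaw -1.377510173831415 tilt [0.001  0.0001] j7 -1.0066723188582596 w 0.35965960896789145
F,T mean [ 0.9261 -0.7701 -0.6512 -0.1909 -0.0712  0.0206] sd [0.8764 0.5292 0.849  0.0405 0.093  0.0126]
tz [0.0327 0.0031 0.0259]
```

>>> {"method": "servo_tool", "body": {
  "rows": [
    [[0, 0, 0.1], [0, 0, 0], 0.64],
    [[0, 0, 0.2], [0, 0, 0], 0.64],
    [[0, 0, 0.3], [0, 0, 0], 0.64],
    [[0, 0, 0.4], [0, 0, 0], 0.64]
  ]
}}

```text
time_s: 21.22
tool_pos: [0.5684, 0.0721, 0.0874]
tcp_rot: [-0.631, 0.775, -0.0, 0.001]
force: [1.6, -1.1, -0.7]
width: 0.362
```

```bash
python3 rd.py 2
```

```text
t 21.325 pos [0.5684 0.0722 0.0873] yaw -1.7742374709295192 tilt [ 0.001  -0.0002] j7 -1.3392541915020073 w 0.36225635637494236
F,T mean [ 0.6084 -0.519  -0.3994 -0.1497 -0.0695  0.0306] sd [0.8089 0.4591 0.2623 0.0849 0.0962 0.0333]
tz [ 0.076  -0.003   0.0188]
```

>>> {"method": "servo_tool", "body": {
  "rows": [
    [[0, 0, 0.1], [0, 0, 0], 0.64],
    [[0, 0, 0.2], [0, 0, 0], 0.64],
    [[0, 0, 0.3], [0, 0, 0], 0.64],
    [[0, 0, 0.4], [0, 0, 0], 0.64]
  ]
}}

```text
time_s: 21.82
tool_pos: [0.5685, 0.0721, 0.0874]
tcp_rot: [-0.466, 0.885, -0.0, 0.0]
force: [0.1, -1.4, -0.1]
width: 0.361
```

```bash
python3 rd.py 2
```

```text
t 21.925 pos [0.5683 0.0721 0.0872] yaw -2.170434624868878 tilt [ 0.0007 -0.0005] j7 -1.6740789610851055 w 0.3624110589893649
F,T mean [ 0.2336 -1.0074 -0.0631 -0.0822 -0.0705  0.0004] sd [0.5261 0.4987 0.1026 0.0949 0.1422 0.027 ]
tz [ 0.0135 -0.0372  0.0249]
```

>>> {"method": "servo_tool", "body": {
  "rows": [
    [[0, 0, 0.1], [0, 0, 0], 0.64],
    [[0, 0, 0.2], [0, 0, 0], 0.64],
    [[0, 0, 0.3], [0, 0, 0], 0.64],
    [[0, 0, 0.4], [0, 0, 0], 0.64]
  ]
}}

```text
time_s: 22.42
tool_pos: [0.5683, 0.0719, 0.0872]
tcp_rot: [-0.283, 0.959, -0.0, 0.0]
force: [0.0, -1.4, -0.8]
width: 0.361
```

```bash
python3 rd.py 2
```

```text
t 22.525 pos [0.5682 0.072  0.0871] yaw -2.56667171090836 tilt [ 0.0003 -0.0007] j7 -2.0229631578862963 w 0.35827183342198593
F,T mean [-0.0073 -1.0712 -0.0686 -0.1628 -0.0043  0.0144] sd [0.5356 0.6429 0.5226 0.1182 0.0845 0.0137]
tz [0.0084 0.0334 0.0014]
```

>>> {"method": "servo_tool", "body": {
  "rows": [
    [[0, 0, 0.1], [0, 0, 0], 0.64],
    [[0, 0, 0.2], [0, 0, 0], 0.64],
    [[0, 0, 0.3], [0, 0, 0], 0.64],
    [[0, 0, 0.4], [0, 0, 0], 0.64]
  ]
}}

```text
time_s: 23.02
tool_pos: [0.5681, 0.0718, 0.087]
tcp_rot: [-0.089, 0.996, -0.0, -0.0]
force: [1.1, -1.8, -1.0]
width: 0.363
```

```bash
python3 rd.py 3
```

```text
t 23.175 pos [0.5681 0.072  0.087 ] yaw -2.960591728733353 tilt [-0.0001 -0.0006] j7 -2.3929279375031087 w 0.36191199034767213
F,T mean [ 0.1662 -0.9869 -0.6496 -0.2007  0.0511  0.0035] sd [0.6198 0.5072 0.4002 0.0897 0.0176 0.0314]
tz [ 0.0075 -0.0204 -0.0264  0.0531]
```

>>> {"method": "servo_tool", "body": {
  "rows": [
    [[0, 0, -0.15], [0, 0, 0], 0.64],
    [[0, 0, -0.3], [0, 0, 0], 0.64],
    [[0, 0, -0.35], [0, 0, -0.02], 0.64],
    [[0, 0, -0.4], [0, 0, -0.033], 0.64],
    [[0, 0, -0.58], [0, 0, -0.033], 0.64],
    [[0, 0, -0.76], [0, 0, -0.033], 0.64],
    [[0, 0, -0.94], [0, 0, -0.033], 0.64],
    [[0, 0, -1.12], [0, 0, -0.033], 0.64],
    [[0, 0, -1.3], [0, 0, -0.033], 0.64],
    [[0, 0, -1.48], [0, 0, -0.033], 0.64],
    [[0, 0, -1.66], [0, 0, -0.033], 0.64],
    [[0, 0, -1.84], [0, 0, -0.033], 0.64]
  ]
}}

```text
time_s: 24.68
tool_pos: [0.5681, 0.0721, 0.1202]
tcp_rot: [0.85, -0.527, 0.0, 0.0]
force: [0.0, 1.3, 0.4]
width: 0.358
```

>>> {"method": "servo_tool", "body": {
  "rows": [
    [[0, 0, -0.18], [0, 0, 0], 0.64],
    [[0, 0, -0.36], [0, 0, 0], 0.64],
    [[0, 0, -0.54], [0, 0, 0], 0.64],
    [[0, 0, -0.72], [0, 0, 0], 0.64],
    [[0, 0, -0.9], [0, 0, 0], 0.64],
    [[0, 0, -1.08], [0, 0, 0], 0.64],
    [[0, 0, -1.26], [0, 0, 0], 0.64],
    [[0, 0, -1.44], [0, 0, 0], 0.64],
    [[0, 0, -1.62], [0, 0, 0], 0.64],
    [[0, 0, -1.8], [0, 0, 0], 0.64],
    [[0, 0, -1.8], [0, 0, 0], 0.64]
  ]
}}

```text
time_s: 26.05
tool_pos: [0.5682, 0.072, 0.1205]
tcp_rot: [0.941, 0.339, 0.0, 0.0]
force: [-0.2, -0.3, 0.0]
width: 0.356
```

```bash
python3 rd.py 8
```

```text
t 26.45 pos [0.5681 0.0723 0.1202] yaw 0.6888997904289725 tilt [ 0.0002 -0.0005] j7 0.6965740214373798 w 0.3608412624611184
F,T mean [-0.1225 -0.2476  0.0848 -0.0281  0.0298  0.0003] sd [0.4711 0.4895 0.2448 0.0402 0.022  0.031 ]
tz [-0.0408  0.0241 -0.0378 -0.0174  0.0363 -0.0307  0.0344  0.0352 -0.0003]
```

>>> {"method": "servo_tool", "body": {
  "rows": [
    [[0, 0, 0], [0, 0, 0.018], 0.64],
    [[0, 0, 0], [0, 0, 0.031], 0.64],
    [[0, 0, 0], [0, 0, 0.034], 0.64],
    [[0, 0, 0.14], [0, 0, 0.034], 0.64],
    [[0, 0, 0.28], [0, 0, 0.034], 0.64],
    [[0, 0, 0.42], [0, 0, 0.034], 0.64],
    [[0, 0, 0.54], [0, 0, 0.034], 0.64],
    [[0, 0, 0.64], [0, 0, 0.034], 0.64],
    [[0, 0, 0.74], [0, 0, 0.034], 0.64],
    [[0, 0, 0.84], [0, 0, 0.034], 0.64]
  ]
}}

```text
time_s: 27.7
tool_pos: [0.5682, 0.0719, 0.0861]
tcp_rot: [0.997, -0.077, 0.0, 0.0]
force: [0.3, -1.7, -0.2]
width: 0.365
```

```bash
python3 rd.py 3
```

```text
t 27.85 pos [0.5681 0.0722 0.0861] yaw -0.14946365739249848 tilt [ 0.0001 -0.0009] j7 -0.0037440292830134693 w 0.36121501917642107
F,T mean [-0.1321 -1.1871 -0.1886 -0.327   0.1195  0.0406] sd [0.3014 0.3065 0.3283 0.0851 0.0173 0.0185]
tz [0.023  0.036  0.0319 0.0716]
```

>>> {"method": "servo_tool", "body": {
  "rows": [
    [[0, 0, 0.08], [0, 0, 0], 0.64],
    [[0, 0, 0.16], [0, 0, 0], 0.64],
    [[0, 0, 0.23], [0, 0, 0], 0.64],
    [[0, 0, 0.3], [0, 0, 0], 0.64]
  ]
}}

```text
time_s: 28.35
tool_pos: [0.568, 0.072, 0.086]
tcp_rot: [0.975, -0.223, 0.0, 0.001]
force: [-0.8, -2.0, 0.1]
width: 0.356
```

```bash
python3 rd.py 3
```

```text
t 28.5 pos [0.5681 0.0722 0.086 ] yaw -0.44645376746260906 tilt [-0.     -0.0011] j7 -0.25595706872734114 w 0.35992097477959506
F,T mean [-0.451  -1.5913 -0.3927 -0.3738  0.2079  0.0204] sd [0.3736 0.8077 0.3131 0.0491 0.0369 0.0068]
tz [0.0222 0.0249 0.0258 0.0089]
```

>>> {"method": "servo_tool", "body": {
  "rows": [
    [[0, 0, 0.08], [0, 0, 0], 0.64],
    [[0, 0, 0.16], [0, 0, 0], 0.64],
    [[0, 0, 0.23], [0, 0, 0], 0.64],
    [[0, 0, 0.3], [0, 0, 0], 0.64]
  ]
}}

```text
time_s: 29.0
tool_pos: [0.568, 0.0721, 0.086]
tcp_rot: [0.931, -0.364, 0.0, 0.001]
force: [-1.1, -1.1, 0.3]
width: 0.36
```

```bash
python3 rd.py 3
```

```text
t 29.15 pos [0.5681 0.0722 0.086 ] yaw -0.743135895612077 tilt [-0.0002 -0.0011] j7 -0.5062725609702066 w 0.35772325069226046
F,T mean [-1.1907 -1.3626 -0.2285 -0.288   0.3171  0.0051] sd [0.1444 0.2316 0.3543 0.0408 0.0684 0.0603]
tz [ 0.0178 -0.0837  0.0856  0.0007]
```

>>> {"method": "servo_tool", "body": {
  "rows": [
    [[0, 0, 0.08], [0, 0, 0], 0.64],
    [[0, 0, 0.16], [0, 0, 0], 0.64],
    [[0, 0, 0.23], [0, 0, 0], 0.64],
    [[0, 0, 0.3], [0, 0, 0], 0.64]
  ]
}}

```text
time_s: 29.65
tool_pos: [0.5681, 0.0722, 0.086]
tcp_rot: [0.867, -0.498, 0.0, 0.0]
force: [-0.8, -1.0, -0.9]
width: 0.359
```

```bash
python3 rd.py 3
```

```text
t 29.8 pos [0.5682 0.0723 0.086 ] yaw -1.0395755292863473 tilt [-0.     -0.0011] j7 -0.7551665908101616 w 0.3578903625315672
F,T mean [-0.5002 -0.5318 -0.4535 -0.1753  0.1732  0.0126] sd [0.4919 0.9343 0.4195 0.0745 0.0363 0.0276]
tz [ 0.0537 -0.012   0.0219 -0.0131]
```

>>> {"method": "servo_tool", "body": {
  "rows": [
    [[0, 0, 0.08], [0, 0, 0], 0.64],
    [[0, 0, 0.16], [0, 0, 0], 0.64],
    [[0, 0, 0.23], [0, 0, 0], 0.64],
    [[0, 0, 0.3], [0, 0, 0], 0.64]
  ]
}}

```text
time_s: 30.3
tool_pos: [0.5684, 0.0723, 0.086]
tcp_rot: [0.784, -0.62, 0.001, 0.0]
force: [1.6, 0.3, -1.2]
width: 0.361
```

```bash
python3 rd.py 3
```

```text
t 30.45 pos [0.5684 0.0724 0.086 ] yaw -1.3359278964665748 tilt [ 0.0003 -0.0013] j7 -1.0032079495560593 w 0.36055353658212774
F,T mean [ 1.9295 -0.8345 -1.8293 -0.2555 -0.2778  0.0508] sd [0.5992 0.7431 0.4542 0.04   0.0209 0.0132]
tz [0.0626 0.0619 0.0485 0.0301]
```

>>> {"method": "servo_tool", "body": {
  "rows": [
    [[0, 0, 0.08], [0, 0, 0], 0.64],
    [[0, 0, 0.16], [0, 0, 0], 0.64],
    [[0, 0, 0.23], [0, 0, 0], 0.64],
    [[0, 0, 0.3], [0, 0, 0], 0.64]
  ]
}}

```text
time_s: 30.95
tool_pos: [0.5687, 0.0722, 0.086]
tcp_rot: [-0.684, 0.729, -0.001, -0.0]
force: [5.0, -2.8, -5.4]
width: 0.361
```

```bash
python3 rd.py 3
```

```text
t 31.1 pos [0.5687 0.0721 0.086 ] yaw -1.6330188877638339 tilt [ 0.001  -0.0018] j7 -1.251439093216022 w 0.36007879375103236
F,T mean [ 4.2963 -1.7757 -4.0091 -0.5037 -0.8835  0.1325] sd [0.4082 0.5821 0.8695 0.0527 0.0679 0.042 ]
tz [0.2    0.1281 0.0857 0.1161]
```

>>> {"method": "servo_tool", "body": {
  "rows": [
    [[0, 0, 0.05], [0, 0, 0], 0.64],
    [[0, 0, 0.1], [0, 0, 0], 0.64],
    [[0, 0, 0.13], [0, 0, 0], 0.64],
    [[0, 0, 0.15], [0, 0, 0], 0.64]
  ]
}}

```text
time_s: 31.6
tool_pos: [0.5689, 0.072, 0.086]
tcp_rot: [-0.629, 0.778, -0.001, -0.0]
force: [5.4, -3.3, -5.2]
width: 0.359
```

```bash
python3 rd.py 5
```

```text
t 31.85 pos [0.5689 0.072  0.086 ] yaw -1.7810165999423824 tilt [ 0.0015 -0.002 ] j7 -1.3751734002793823 w 0.3590228275946127
F,T mean [ 4.7108 -2.9719 -4.7432 -0.6587 -1.0048  0.1889] sd [0.5871 0.4023 0.4205 0.0397 0.0254 0.0289]
tz [0.2405 0.1867 0.1773 0.1962 0.1902 0.1424]
```

>>> {"method": "servo_tool", "body": {
  "rows": [
    [[0, 0, 0.02], [0, 0, 0], 0.64],
    [[0, 0, 0.04], [0, 0, 0], 0.64],
    [[0, 0, 0.06], [0, 0, 0], 0.64],
    [[0, 0, 0.075], [0, 0, 0], 0.64],
    [[0, 0, 0.09], [0, 0, 0], 0.64]
  ]
}}

```text
time_s: 32.48
tool_pos: [0.569, 0.0718, 0.086]
tcp_rot: [-0.593, 0.805, -0.001, -0.0]
force: [4.0, -3.3, -6.0]
width: 0.361
```

```bash
python3 rd.py 5
```

```text
t 32.725 pos [0.569  0.0719 0.086 ] yaw -1.8712450103059861 tilt [ 0.0016 -0.0023] j7 -1.4507572715865997 w 0.3614506882866873
F,T mean [ 4.3165 -3.0824 -5.1885 -0.7202 -0.9347  0.23  ] sd [0.3975 0.3841 0.4642 0.0288 0.0374 0.0367]
tz [0.2811 0.2601 0.2018 0.2552 0.1951 0.1865]
```

>>> {"method": "servo_tool", "body": {
  "rows": [
    [[0, 0, 0.015], [0, 0, 0], 0.64],
    [[0, 0, 0.03], [0, 0, 0], 0.64],
    [[0, 0, 0.045], [0, 0, 0], 0.64],
    [[0, 0, 0.06], [0, 0, 0], 0.64]
  ]
}}

```text
time_s: 33.22
tool_pos: [0.5691, 0.0718, 0.086]
tcp_rot: [-0.569, 0.823, -0.002, 0.0]
force: [4.8, -3.4, -4.9]
width: 0.359
```

```bash
python3 rd.py 5
```

```text
t 33.475 pos [0.5691 0.0718 0.086 ] yaw -1.9316550773136767 tilt [ 0.0017 -0.0025] j7 -1.5014401308561 w 0.3560612126605288
F,T mean [ 4.8678 -3.0486 -5.3462 -0.6978 -0.9904  0.2594] sd [0.2725 0.5597 0.3988 0.028  0.0353 0.016 ]
tz [0.2608 0.2462 0.2575 0.2639 0.2386 0.2893]
```

>>> {"method": "servo_tool", "body": {
  "rows": [
    [[0, 0, 0.015], [0, 0, 0], 0.64],
    [[0, 0, 0.03], [0, 0, 0], 0.64],
    [[0, 0, 0.045], [0, 0, 0], 0.64],
    [[0, 0, 0.06], [0, 0, 0], 0.64]
  ]
}}

```text
time_s: 33.98
tool_pos: [0.5691, 0.0717, 0.086]
tcp_rot: [-0.543, 0.839, -0.002, 0.0]
force: [5.0, -3.3, -5.8]
width: 0.36
```

```bash
python3 rd.py 6
```

```text
t 34.275 pos [0.5691 0.0717 0.086 ] yaw -1.9919963241608625 tilt [ 0.0019 -0.0027] j7 -1.5521688534974012 w 0.36326714409450395
F,T mean [ 4.6172 -3.1282 -5.3378 -0.7019 -0.968   0.2699] sd [0.4593 0.6641 0.4434 0.0366 0.0333 0.0258]
tz [0.3042 0.289  0.2348 0.2534 0.2985 0.2671 0.2422]
```

>>> {"method": "servo_tool", "body": {
  "rows": [
    [[0, 0, 0.015], [0, 0, 0], 0.64],
    [[0, 0, 0.03], [0, 0, 0], 0.64],
    [[0, 0, 0.045], [0, 0, 0], 0.64]
  ]
}}

```text
time_s: 34.65
tool_pos: [0.5692, 0.0717, 0.0859]
tcp_rot: [-0.524, 0.852, -0.002, 0.0]
force: [4.4, -3.5, -5.1]
width: 0.361
```

```bash
python3 rd.py 6
```

```text
t 34.95 pos [0.5691 0.0716 0.0859] yaw -2.03745540190251 tilt [ 0.0019 -0.0029] j7 -1.5904173735034883 w 0.35803864673281005
F,T mean [ 4.3585 -3.1947 -5.0052 -0.7016 -0.9294  0.275 ] sd [0.5227 0.3105 0.1965 0.0257 0.0068 0.0295]
tz [0.3086 0.226  0.2672 0.2886 0.2836 0.242  0.3092]
```

Wing torque is about 0.30 in motion and 0.275 held. I'll release and lift, and turn to the same view of the bar as before (yaw 0.82 − π) to check that the bar wasn't dragged.

>>> {"method": "servo_tool", "body": {
  "rows": [
    [[0, 0, -0.15], [0, 0, 0], 0.64],
    [[0, 0, -0.3], [0, 0, 0], 0.64],
    [[0, 0, -0.35], [0, 0, -0.018], 0.64],
    [[0, 0, -0.35], [0, 0, -0.036], 0.64],
    [[0, 0, -0.17], [-0.0005, 0, -0.036], 0.64],
    [[0, 0, 0.0], [-0.0005, 0, -0.036], 0.64],
    [[0, 0, 0.15], [-0.0005, 0, -0.036], 0.64],
    [[0, 0, 0.283], [-0.0005, 0, -0.036], 0.64],
    [[0, 0, 0.283], [-0.0005, 0, -0.036], 0.64],
    [[0, 0, 0.283], [-0.0005, 0, -0.036], 0.64]
  ]
}}

```text
time_s: 36.2
tool_pos: [0.5694, 0.0724, 0.1225]
tcp_rot: [-0.4, 0.916, -0.002, 0.001]
force: [0.3, -0.0, -0.8]
width: 0.36
```

```bash
python3 rd.py 4; python3 - <<'E'
from h import *
c=capture("wrist"); np.savez("pics/w7.npz",**c); cv2.imwrite("pics/w7.png",c["img"][100:330,170:470,::-1].repeat(2,0).repeat(2,1))
E
```

```text
t 36.4 pos [0.5693 0.0722 0.1221] yaw -2.319643908453717 tilt [ 0.0021 -0.0025] j7 -1.863134415360093 w 0.36245959187370713
F,T mean [ 0.0729 -0.007  -0.07    0.0258  0.1395 -0.    ] sd [0.2097 0.3437 0.508  0.01   0.0246 0.026 ]
tz [ 0.0256 -0.0377  0.0321 -0.016  -0.0042]
```

View pics/w7.png

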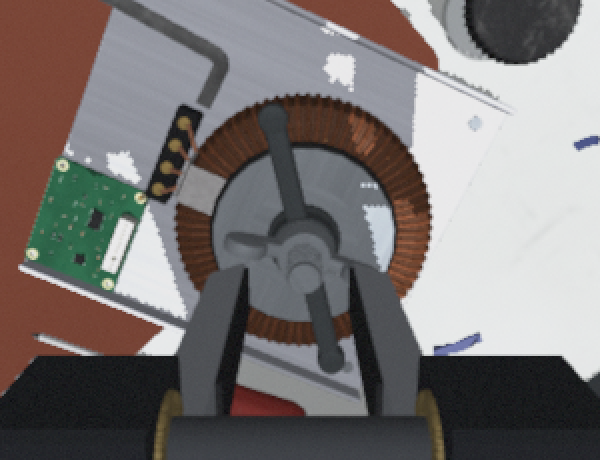

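The bar's direction is unchanged: its ends at (272,118) and (331,360) give (59,242), against (60,240) before, so it wasn't dragged. I'll retreat upward and hand in.

>>> {"method": "servo_tool", "body": {
  "rows": [
    [[0, 0, 0], [0, 0, -0.03], 0.64],
    [[0, 0, 0], [0, 0, -0.06], 0.64],
    [[0, 0, 0], [0, 0, -0.08], 0.64],
    [[0, 0, 0], [0, 0, -0.08], 0.64]
  ]
}}

```text
time_s: 36.95
tool_pos: [0.5696, 0.0725, 0.2031]
tcp_rot: [-0.4, 0.917, -0.001, 0.001]
force: [-0.4, 0.5, 0.1]
width: 0.359
```

```bash
python3 -c "
from bench import *
s=read_state(); print(s['time_s'],s['tool_pos'],s['force']); print(hand_in())"
```

```text
36.95 [0.56960683 0.07252514 0.20305733] [-0.35001436  0.54681222  0.07464221]
the job is handed in; nothing more can be done
None
```

The job is done and handed in at 37 s of robot time. I tightened the bar nut first, then ran the wing nut down in three strokes and tightened it against the bar nut. In both cases I used the spread fingers as a two-pin driver centred on the stud.

**Bar nut:** the last slow step averaged 0.30 N m at the wrist, with a first reading of 0.35. Earlier steps read less once the tool stopped (0.21–0.25), so I took the slow-turn value.

**Wing nut:** it read about 0.30 N m while turning (0.31 in the last step) and averaged 0.275 N m over that step. That is slightly below the bar nut. Single torque readings vary by about 0.03 N m, so both figures are averages.

**Last checks:** the bar's direction in the wrist picture matched the one taken before the wing nut was tightened, so it was not dragged round. The arm was clear of everything at hand-in, with the measured force near zero. I did not bring the arm or gripper near the loose items. I did not measure each one's position again at the end.

**Disagreement:** the cameras differed by up to about 8 mm on the stud's y position. The push forces pointed to the higher values, so I recentred to y = 0.072 before driving the wing nut. I put the effect on the torques at about 0.01 N m.

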